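# Set the range selector and shut the cover

### The arm

A 6-joint arm with a two-finger parallel gripper is mounted at the origin on the work surface. World frame = base frame: x ahead of the robot, y to its left, z up, the work surface at z = 0. Lengths are in mm, angles in rad, forces in N, time in s.
With the tool pointing down it reaches from about 350 to 850 mm from the base axis. Payload 8.1 kg.
Tool frame: the origin (TCP) lies midway between the tips of the shut fingers; the grasp point (between the pads) lies 19 mm behind it; z points along the fingers, y is the direction in which the jaws open and shut (so a half turn about z gives the same grasp; the last joint's range is limited). The gripper opens to 85 mm and grips with 20 to 120 N. Pads are 22 mm wide; open, the fingers measure 114 mm over their backs; the gripper's body (76 mm by 85 mm) begins 54 mm behind the grasp point. The pads swing forward as they close: fully open they stand 13 mm farther back than shut.
Start: joints at [1.148, 0.13, 1.488, -0, 1.523, -0.085], TCP at [198.826, 566.104, 231.292] pointing down, gripper open.
Joint ranges: [-2.96, 2.96], [-0.89, 2.26], [0.02, 2.5], [-1.34, 4.48], [0, 2.73], [-2.66, 2.66]. Speed limits (rad/s): [2.39, 2.39, 2.79, 3.14, 3.14, 3.14].

### API

Orientations are given as a unit quaternion [x, y, z, w].
In Python, from bench import state, capture, camera_model, job_done, boxes_of, outline_of, tip_of gives the robot as it stands.
- The arm moves only by the shell command python3 -m creep 'ROWS' [FORCE]. ROWS is JSON, a list that holds one entry, the list of rows, each a list of 7 numbers: the turn, a rotation vector about the world's x, y, z as a fraction of full scale, then the shift along the world's x, y, z as a fraction of full scale, then the opening, from -1 (shut) to 1 (fully open), so that 0 is half open. A call has 1 to 10 rows; each row shifts and turns the commanded pose from where the row before left it; what a row does not reach is not made up. Full scale, the value 1, is 40 cm for a shift and 120 degrees for a turn. A row lasts 1/10 s, in which the tool goes at most 50 mm and 8.59 degrees, less where a joint would pass 70% of its speed; a pose out of reach is approached as far as the arm can. A call with a number of a shift or a turn outside -1 to 1 is refused whole. A call with a gripper value outside its range is refused whole. The fingers move at their own pace and stop on an object; FORCE is the grip in N (left out, the last holds). Time passes only in rows, so rows that do not move let the fingers close. It gives the time, the measured TCP pose, the force and the opening at its end, in the units of the state.
- state(): the state, without advancing time (a new reading comes with each control period).
- capture(name): name is "side" or "top"; returns the picture (420x560x3 uint8, red, green, blue); there is no depth.
- camera_model(name): a dict with "mtx" (3x3 intrinsics, pixels), "T" (4x4, takes a point from camera to world coordinates). Camera axes: x right, y down, z forward; pixel columns grow to the right and rows downward; lengths in mm; the calibration is good to about 2 mm. A picture is of the moment at which its call begins. camera_model takes no time and is no camera call.
- job_done(): hands the job in, once; it reports no verdict.
Trained networks look in the newest picture that a camera, given by its name, has taken for a name from the list of things; names that differ only in an ending like _2 or _b are one class to them, and where a whole thing is asked for, a point or a joint stands for the part that bears it (a point fixed in the world has none). Each returns a list of dicts, best first, with "score" (0 to 1); they miss things now and then, are a little off and sometimes report something else, mostly with a low value. They report only what shows in the picture. A call takes as long as a camera call.
- boxes_of(camera, name): "location" ([x, y, z] in mm, in world coordinates, good to about 4 mm: the middle of the surface that is visible of it).
- outline_of(camera, name): "region" (420x560 bool, what is visible of it).
- tip_of(camera, name): "location" ([x, y, z] in mm, in world coordinates, good to about 4 mm: a listed point, or the origin of a listed thing).
The state is a dict: "time_s": time; "joint_positions": joint angles; "qvel": joint speeds; "tau": joint torques, N m; "tool_pos": TCP position; "tcp_rot": TCP orientation; "wrist_force": force on the tool from outside, world axes, zero at the start; "torque": the same for the moment, N m; "finger_gap": finger opening in mm.
Only numpy, scipy, OpenCV 4.12 (cv2) and the standard library are available. Lean on these libraries where they do the work, as an engineer would, in place of code of your own. Each camera call takes 0.05 s, during which the arm holds its last target. There are 200 camera calls.

### The job

Turn the black selector handle on the open blue case clockwise, seen from above, to the sixth click from off (off is the round spot on the dial, so the sixth bar mark after it); it may already stand a click or two on, and the turn is too long for one grasp, so let go and take it again. Only then swing the hinged cover over it and press it fully shut. Leave the other things on the desk where they are.

Things in the scene. Friction and masses are not known exactly. Their poses are not given: they have to be found in the camera images.
- case: Low blue instrument case, 220 x 220 mm and 90 mm high, fixed to the desk, with an aluminium panel as its top. Origin at the centre of its underside; z up, x away from the robot at yaw 0. The cover is hinged along its +y edge (left seen from the robot) and at the start stands open there, leaning outwards, away from the selector.
- dial (a point): Point on the panel on the selector's vertical axis, 90 mm above the desk; axes as the case's, at (0, -15) mm in the case's x, y. The dial marks lie 73 mm from it: a round black spot for off, 120 degrees counter-clockwise from the x axis, then eight black bars, one every 30 degrees clockwise. The wanted sixth bar is 60 degrees clockwise from the x axis.
- selector (a joint): Handle angle in rad: 0 at off, growing clockwise seen from above; a click every 0.5236 (30 degrees), nine rests from 0 to 4.19, end stops just beyond. Starts at rest 0, 1 or 2 clicks from off; wanted: 6 clicks = 3.14. A sprung ball holds each position: 0.15 N m to leave it, 0.4 near half way, then it snaps into the next; let go, it springs to the nearer.
- selector_grip (a point): On the selector's axis, 127 mm above the desk, 12 mm below the handle's top. The handle is a black bar 85 mm long, 16 thick, 36 high on a disc of 30 mm radius whose top is 103 mm above the desk. Axes turn with it: x horizontal along the bar to its long pointing end (55 mm from the axis, white line on top; the other end is 30 mm from it), z up.
- cover (a joint): Opening angle of the cover in rad: 0 fully shut, 1.57 upright, 1.75 to 2.0 at the start. Stiff hinge: it stays where it is left at any angle and must be pushed all the way, with about 1 to 4 N at its free edge, moving with it along its arc (at first upwards too): pushed straight sideways when leaning out, the edge can grip on the finger and jam.
- cover_hinge (a point): Middle of the hinge line, 91 mm above the desk, at (0, 105) mm in the case's x, y. Axes turn with the cover: x along the hinge (the case's x), -y from hinge to free edge, z out through the outer face; equal to the case's axes when shut. The cover, a blue hood, fills x -105 to 105, y -210 to 0, z 0 to 65 mm, open side at z = 0, walls 5 to 6 mm.
- cover_face (a point): Centre of the cover's flat outer face, 210 x 210 mm, at (0, -105, 65) mm in the hinge's axes, z out of the face. Shut, the face lies level on top, 156 mm above the desk.
- cover_edge (a point): Middle of the outer edge of the cover, where the flat outer face meets the wall farthest from the hinge: at (0, -210, 65) mm in the axes of the hinge. It has no handle: with the cover open, push the outer face near this edge from the outside, over towards the selector, then down.
- long_block: Bystander: plain wood block 150 x 60 x 45 mm beside the case on the side away from the hinge; origin at the centre of its underside.
- stack_low: Bystander: wood block 120 x 70 x 40 mm beyond the case, with another on it; origin under its centre.
- stack_high: Bystander: wood block 90 x 60 x 40 mm lying on stack_low; origin under its centre.
- meter: Bystander: flat blue hand-held meter 160 x 80 x 34 mm, on the hinge side of the case; origin under its centre.
- eraser: Bystander: whiteboard eraser 130 x 50 x 34 mm lying flat; origin under its centre.
- beaker: Bystander: white cup, 70 mm across, 90 mm high, upright; origin under its centre.
- weight: Bystander: brass laboratory weight 60 mm across, 75 mm high, upright; origin under its centre.

How it is judged:
By the outcome, as a careful person would: the job done as asked, in the order asked, and still so for the second after the job is handed in, with the robot touching nothing.
It also fails if it takes over 69 s, if anything falls off the work surface, if the arm or the gripper's body presses on something with over 40 N, if the wrist force passes 120 N, or if a joint passes its speed limit or range.

## Working session

There is one attempt and no reset: what is moved stays moved. The work goes in short steps, Python scripts to look and compute and a shell command to move; the robot and the scene stay as the last step left them, time stands still between calls to the robot, and variables do not carry over. Pictures are saved under pics/ and viewed, about 8 in all and at most 12, crops included, and the job is handed in when it is done.

```bash
ls; mkdir -p pics; cat > h.py <<'E'
import numpy as np, cv2
from bench import *
def proj(cam,P):
    m=camera_model(cam); T=np.linalg.inv(m["T"]); p=T[:3,:3]@np.array(P,float)+T[:3,3]; q=np.array(m["mtx"])@p; return q[:2]/q[2]
def save(cam,fn):
    im=capture(cam); cv2.imwrite(fn,im[:,:,::-1]); return im
def ray(cam,uv,z):
    m=camera_model(cam);T=np.array(m["T"]); d=T[:3,:3]@np.linalg.inv(m["mtx"])@np.array([*uv,1.]); o=T[:3,3]
    return o+d*(z-o[2])/d[2]
E
python3 - <<'E'
from h import *
for c in("top","side"):
    save(c,f"pics/{c}0.png")
    print(c,np.round(camera_model(c)["T"],2).tolist())
    for n in("case","dial","selector_grip","cover_hinge","cover_edge","cover_face","long_block","stack_high","meter","eraser","beaker","weight"):
        print(n,[(round(d["score"],2),np.round(d["location"]).tolist()) for d in tip_of(c,n)[:2]])
s=state();print(s["tool_pos"],s["tcp_rot"],s["finger_gap"],s["time_s"])
E
```

```text
pics
top [[-0.1, -0.97, 0.23, 266.39], [-1.0, 0.1, -0.02, 14.23], [-0.0, -0.23, -0.97, 1356.52], [0.0, 0.0, 0.0, 1.0]]
case [(0.96, [512.0, -111.0, -4.0])]
dial [(0.8, [510.0, -128.0, 88.0])]
selector_grip [(0.87, [512.0, -131.0, 126.0])]
cover_hinge [(0.83, [499.0, -9.0, 89.0])]
cover_edge [(0.96, [483.0, 95.0, 285.0])]
cover_face [(0.5, [735.0, -209.0, 2.0]), (0.37, [513.0, 231.0, 3.0])]
long_block [(0.72, [550.0, -282.0, -1.0])]
stack_high [(0.92, [730.0, -219.0, 43.0])]
meter [(0.95, [515.0, 231.0, -1.0])]
eraser [(0.96, [301.0, 279.0, 0.0]), (0.49, [516.0, -129.0, 124.0])]
beaker [(0.66, [324.0, -310.0, -2.0])]
weight [(0.63, [685.0, -6.0, -2.0])]
side [[0.73, -0.48, 0.48, 17.61], [-0.68, -0.5, 0.54, -619.18], [-0.02, -0.72, -0.69, 923.52], [0.0, 0.0, 0.0, 1.0]]
case [(0.72, [738.0, -217.0, 39.0]), (0.59, [510.0, -114.0, -3.0])]
dial [(0.97, [514.0, -124.0, 94.0])]
selector_grip [(0.82, [514.0, -131.0, 127.0])]
cover_hinge [(0.97, [496.0, -7.0, 91.0])]
cover_edge [(0.59, [486.0, 96.0, 284.0])]
cover_face [(0.97, [489.0, 78.0, 178.0]), (0.69, [512.0, -123.0, 88.0])]
long_block [(0.71, [556.0, -281.0, -7.0]), (0.32, [517.0, -127.0, 92.0])]
stack_high [(0.75, [734.0, -209.0, -0.0])]
meter [(0.75, [515.0, 227.0, 1.0]), (0.4, [734.0, -210.0, 2.0])]
eraser [(0.92, [301.0, 279.0, -1.0]), (0.69, [516.0, -131.0, 128.0])]
beaker [(0.81, [325.0, -305.0, 3.0]), (0.68, [301.0, 279.0, -2.0])]
weight [(0.7, [685.0, -4.0, 1.0])]
[198.84075306 566.09609444 231.29555341] [ 1.68109654e-01  9.85768301e-01 -6.04647536e-06  6.58751311e-06] 85.13460326117765 1.3
```

```bash
python3 -c "
import cv2,numpy as np
a=cv2.imread('pics/top0.png');b=cv2.imread('pics/side0.png');cv2.imwrite('pics/both0.png',cv2.resize(np.hstack([a,b]),(800,300)))"
```

```text
(no output)
```

View pics/top0.png

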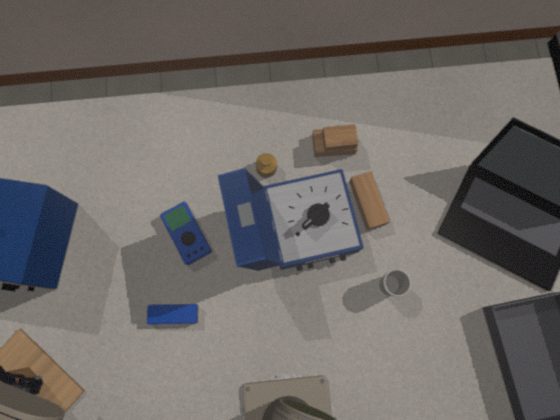

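View pics/side0.png

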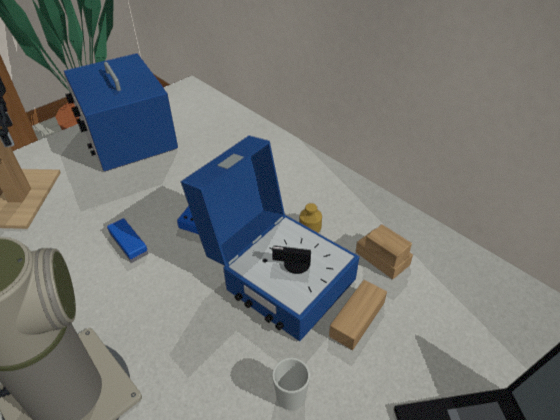

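```bash
cat > a.py <<'E'
from h import *
from scipy.optimize import least_squares
im=cv2.imread("pics/top0.png")
g=cv2.cvtColor(im,6)
# refine dial centre+yaw by minimising darkness at mark positions (top view)
blur=cv2.GaussianBlur(g,(0,0),1.2).astype(np.float32)
def marks(c,yaw,r=73): 
    a=yaw+np.radians(120-30*np.arange(9)); return np.c_[c[0]+r*np.cos(a),c[1]+r*np.sin(a),np.full(9,90.)]
best=None
for cx in np.arange(502,522,1.):
  for cy in np.arange(-137,-117,1.):
    for y in np.radians(np.arange(2,13,.5)):
      pass
m=camera_model("top");T=np.linalg.inv(m["T"]);K=np.array(m["mtx"])
def pj(P):
    q=(K@(T[:3,:3]@P.T+T[:3,3:])).T; return q[:,:2]/q[:,2:]
for cx in np.arange(500,524,1.):
  for cy in np.arange(-138,-116,1.):
    for y in np.radians(np.arange(0,15,.5)):
      p=pj(marks((cx,cy),y)).astype(np.float32)
      v=cv2.remap(blur,p[:,0].reshape(-1,1),p[:,1].reshape(-1,1),1).mean()
      if best is None or v<best[0]: best=(v,cx,cy,np.degrees(y))
print(best)
v,cx,cy,y=best;y=np.radians(y)
for n in("top","side"):
    I=cv2.imread(f"pics/{n}0.png"); c=proj(n,(cx,cy,100)); x0,y0=int(c[0])-65,int(c[1])-50
    z=cv2.resize(I[y0:y0+100,x0:x0+130],None,fx=6,fy=6,interpolation=2)
    for P in [*marks((cx,cy),y),(cx,cy,139),(cx,cy,90)]:
        u=(proj(n,P)-[x0,y0]+.5)*6; cv2.circle(z,tuple(int(t) for t in u),3,(0,0,255),-1)
    print(n,x0,y0); cv2.imwrite(f"pics/z_{n}.png",z)
E
python3 a.py
```

```text
(np.float32(110.4974), np.float64(517.0), np.float64(-128.0), np.float64(7.0))
top 252 163
side 232 210
```

View pics/z_top.png

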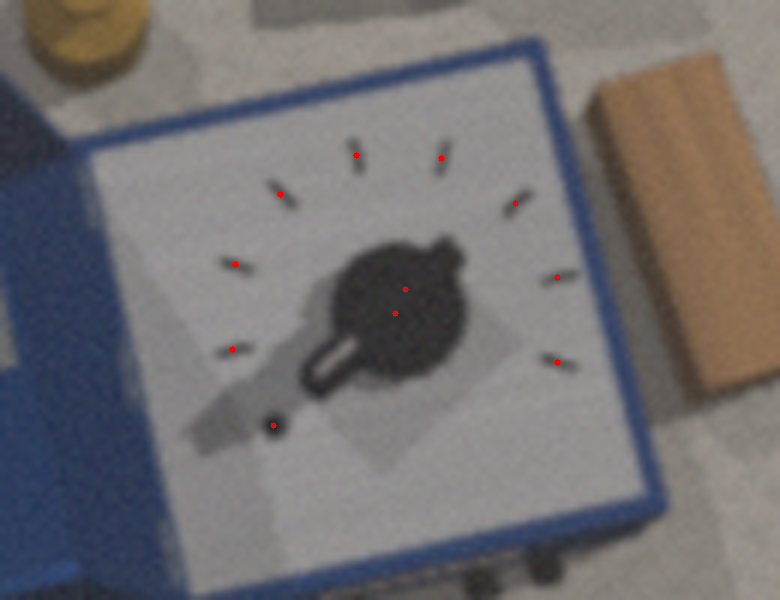

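View pics/z_side.png

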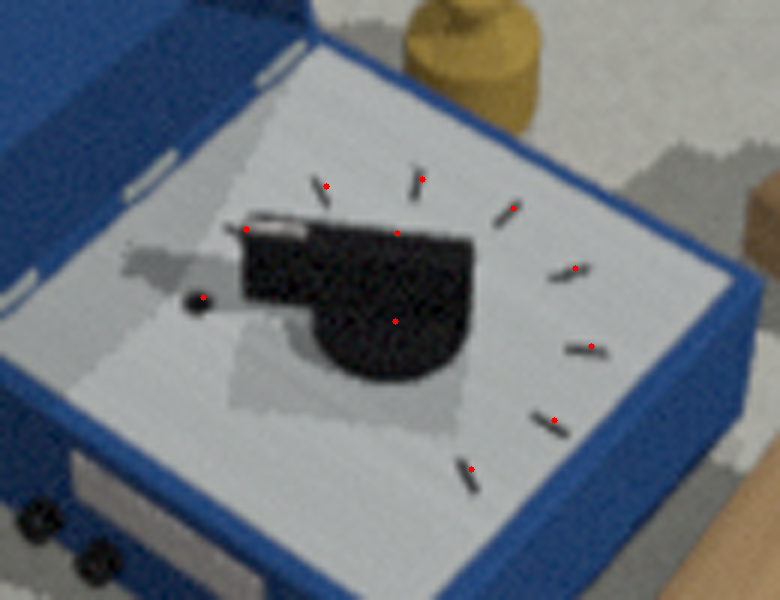

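Top crop: handle tip at zoom pixel (319,379) points at the round spot (274,425), so it starts at 0 clicks. The marks fit with the dial at about (517,-128) and yaw 7°. The side crop's projected marks sit about 1 px off, which suggests x≈515. Next I raise the tool and cross over the cover, whose top is at about z 300.

```bash
python3 -m creep '[[[0,0,0,0,0,0.1,1],[0,0,0,0,0,0.1,1],[0,0,0,0,0,0.1,1],[0,0,0,0,0,0.05,1],[0,0,-0.0165,0.0465,-0.102,0,1],[0,0,-0.0165,0.0465,-0.102,0,1],[0,0,-0.0165,0.0465,-0.102,0,1],[0,0,-0.0165,0.0465,-0.102,0,1],[0,0,-0.0165,0.0465,-0.102,0,1],[0,0,-0.0165,0.0465,-0.102,0,1]]]' 80
python3 -m creep '[[[0,0,-0.0165,0.0465,-0.102,0,1],[0,0,-0.0165,0.0465,-0.102,0,1],[0,0,-0.0165,0.0465,-0.102,0,1],[0,0,-0.0165,0.0465,-0.102,0,1],[0,0,-0.0165,0.0465,-0.102,0,1],[0,0,-0.0165,0.0465,-0.102,0,1],[0,0,-0.0165,0.0465,-0.102,0,1],[0,0,-0.0165,0.0465,-0.102,0,1],[0,0,-0.0165,0.0465,-0.102,0,1],[0,0,-0.0165,0.0465,-0.102,0,1]]]'
python3 -m creep '[[[0,0,-0.0165,0.0465,-0.102,0,1],[0,0,0,0,0,0,1],[0,0,0,0,0,0,1]]]'
python3 - <<'E'
from h import *
s=state();print(s["time_s"],s["tool_pos"],s["tcp_rot"],s["joint_positions"],s["wrist_force"])
a=np.degrees(np.arctan2(s["tcp_rot"][1],s["tcp_rot"][0]));print("tool y yaw",2*a-90)
for c in("side","top"):
    capture(c)
    for n in("dial","selector_grip"): print(c,n,[(round(d["score"],2),np.round(d["location"]).tolist()) for d in tip_of(c,n)[:1]])
E
```

```text
time_s: 2.3
tool_pos: [310.7, 319.7, 371.4]
tcp_rot: [0.27, 0.963, 0.0, 0.0]
wrist_force: [0.3, -0.9, 0.8]
finger_gap: 85.5
time_s: 3.3
tool_pos: [496.9, -88.6, 371.5]
tcp_rot: [0.432, 0.902, 0.0, 0.0]
wrist_force: [0.1, 0.7, 0.5]
finger_gap: 85.3
time_s: 3.6
tool_pos: [515.0, -128.3, 370.7]
tcp_rot: [0.447, 0.894, 0.0, -0.001]
wrist_force: [-0.1, 1.2, 0.4]
finger_gap: 85.0
3.6 [ 514.95781462 -128.31966318  370.684209  ] [ 4.47130942e-01  8.94468223e-01  3.37854054e-05 -7.19670577e-04] [-3.41004889e-01 -7.02333557e-02  1.44171071e+00  2.47994543e-04
  1.77153558e+00 -9.84641277e-01] [-0.08321911  1.22993756  0.36120533]
tool y yaw 36.88047188138468
side dial [(0.76, [515.0, -127.0, 93.0])]
side selector_grip [(0.67, [518.0, -131.0, 126.0])]
top dial []
top selector_grip [(0.66, [513.0, -127.0, 126.0])]
```

```bash
python3 -m creep '[[[0,0,0,0,0,-0.1,1],[0,0,0,0,0,-0.1,1],[0,0,0,0,0,-0.1,1],[0,0,0,0,0,-0.1,0.5],[0,0,0,0,0,-0.1,0.2],[0,0,0,0,0,-0.1,0.2],[0,0,0,0,0,-0.025,0.2],[0,0,0,0,0,-0.025,0.2],[0,0,0,0,0,0,0.2]]]'
python3 -m creep '[[[0,0,0,0,0,0,-0.2],[0,0,0,0,0,0,-0.4],[0,0,0,0,0,0,-0.5],[0,0,0,0,0,0,-0.6],[0,0,0,0,0,0,-0.7],[0,0,0,0,0,0,-0.8],[0,0,0,0,0,0,-1],[0,0,0,0,0,0,-1],[0,0,0,0,0,0,-1]]]' 80
```

```text
time_s: 4.8
tool_pos: [515.4, -127.3, 111.8]
tcp_rot: [0.446, 0.895, 0.0, 0.0]
wrist_force: [-0.9, -0.8, -0.1]
finger_gap: 51.3
time_s: 5.7
tool_pos: [514.6, -128.8, 112.7]
tcp_rot: [0.446, 0.895, -0.001, 0.0]
wrist_force: [-8.7, -5.0, 8.5]
finger_gap: 14.9
```

```bash
python3 -m creep '[[[0,0,-0.04,-0.0035,-0.0025,0,-1],[0,0,-0.05,0,0,0,-1],[0,0,-0.05,0,0,0,-1],[0,0,-0.05,0,0,0,-1],[0,0,-0.05,0,0,0,-1],[0,0,-0.05,0,0,0,-1],[0,0,-0.05,0,0,0,-1],[0,0,-0.05,0,0,0,-1]]]' 110
python3 -c "
from h import *
s=state();q=s['tcp_rot'];print(2*np.degrees(np.arctan2(q[1],q[0]))-90,s['torque'])"
```

```text
time_s: 6.5
tool_pos: [513.7, -129.2, 112.8]
tcp_rot: [0.766, 0.643, -0.0, 0.001]
wrist_force: [-6.7, -1.6, 8.3]
finger_gap: 14.3
-10.031752292563809 [-0.2053047   0.98922617  0.04703965]
```

```bash
python3 -m creep '[[[0,0,-0.05,-0.0025,0,0,-1],[0,0,-0.05,0,0,0,-1],[0,0,-0.05,0,0,0,-1],[0,0,-0.05,0,0,0,-1],[0,0,-0.05,0,0,0,-1],[0,0,-0.05,0,0,0,-1],[0,0,-0.06,0,0,0,-1],[0,0,0,0,0,0,-1],[0,0,0,0,0,0,-1]]]' 110
python3 -c "
from h import *
s=state();q=s['tcp_rot'];print(2*np.degrees(np.arctan2(q[1],q[0]))-90,s['torque'],s['joint_positions'])"
```

```text
time_s: 7.4
tool_pos: [512.9, -128.8, 112.8]
tcp_rot: [0.948, 0.317, 0.0, 0.0]
wrist_force: [-3.7, 0.3, 7.4]
finger_gap: 14.0
-53.03248629790985 [ 0.01712046  0.81040831 -0.00866475] [-3.42776239e-01  2.74151032e-02  1.81820250e+00 -3.72892111e-04
  1.29502645e+00  5.82916621e-01]
```

```bash
python3 -m creep '[[[0,0,0,0,0,0,0.1],[0,0,0,0,0,0,0.1],[0,0,0,0,0,0,0.1],[0,0,0,0,0,0,0.1],[0,0,0,0,0,0,0.1]]]'
python3 -m creep '[[[0,0,0,0,0,0,-0.3],[0,0,0,0,0,0,-0.5],[0,0,0,0,0,0,-0.6],[0,0,0,0,0,0,-0.7],[0,0,0,0,0,0,-0.8],[0,0,0,0,0,0,-1],[0,0,0,0,0,0,-1],[0,0,0,0,0,0,-1]]]' 110
python3 -m creep '[[[0,0,-0.05,0,0,0,-1],[0,0,-0.05,0,0,0,-1],[0,0,-0.05,0,0,0,-1],[0,0,-0.05,0,0,0,-1],[0,0,-0.05,0,0,0,-1],[0,0,-0.05,0,0,0,-1],[0,0,-0.05,0,0,0,-1],[0,0,-0.05,0,0,0,-1]]]'
python3 -c "
from h import *
s=state();q=s['tcp_rot'];print(2*np.degrees(np.arctan2(q[1],q[0]))-90,s['torque'],s['joint_positions'])"
```

```text
time_s: 7.9
tool_pos: [512.6, -128.5, 111.2]
tcp_rot: [0.948, 0.317, -0.0, -0.0]
wrist_force: [-0.2, 0.0, -0.0]
finger_gap: 46.9
time_s: 8.7
tool_pos: [512.8, -128.7, 111.6]
tcp_rot: [0.948, 0.317, 0.0, 0.0]
wrist_force: [-0.8, -1.0, 3.8]
finger_gap: 14.6
time_s: 9.5
tool_pos: [512.2, -128.0, 111.7]
tcp_rot: [0.995, -0.098, -0.001, -0.0]
wrist_force: [-3.9, 4.4, 5.5]
finger_gap: 13.8
-101.19066593133337 [0.63427575 0.5721585  0.03749411] [-3.42123212e-01  2.82600778e-02  1.81942900e+00  3.13380427e-04
  1.29505463e+00  1.42390159e+00]
```

Remaining turn: 42° = 0.35.

```bash
python3 -m creep '[[[0,0,-0.05,0,0,0,-1],[0,0,-0.05,0,0,0,-1],[0,0,-0.05,0,0,0,-1],[0,0,-0.05,0,0,0,-1],[0,0,-0.05,0,0,0,-1],[0,0,-0.05,0,0,0,-1],[0,0,-0.05,0,0,0,-1],[0,0,0,0,0,0,-1],[0,0,0,0,0,0,-1]]]'
python3 -c "
from h import *
s=state();q=s['tcp_rot'];print(2*np.degrees(np.arctan2(q[1],q[0]))-90,s['torque'],s['joint_positions'])"
python3 -m creep '[[[0,0,0,0,0,0,0.2],[0,0,0,0,0,0,0.2],[0,0,0,0,0,0,0.2],[0,0,0,0,0,0,0.2],[0,0,0,0,0,0,0.2]]]'
python3 -m creep '[[[0,0,0,0,0,0.1,0.2],[0,0,0,0,0,0.1,0.2],[0,0,0,0,0,0.1,0.2],[0,0,0,0,0,0.1,-0.2],[0,0,0,0,0,0.1,-1],[0,0,0,0,0,0.1,-1],[0,0,0,0,0,0.05,-1]]]'

```

```text
time_s: 10.4
tool_pos: [512.7, -127.0, 111.7]
tcp_rot: [0.895, -0.446, -0.001, -0.001]
wrist_force: [-1.7, 7.9, 7.7]
finger_gap: 14.2
-143.01177944940105 [ 1.02339759  0.50422149 -0.2229093 ] [-0.34145153  0.0283646   1.81940946  0.00231885  1.29465211  2.15394173]
time_s: 10.9
tool_pos: [512.5, -128.6, 111.2]
tcp_rot: [0.895, -0.446, -0.0, 0.0]
wrist_force: [-0.5, -0.0, -0.1]
finger_gap: 51.4
time_s: 11.6
tool_pos: [513.4, -128.8, 375.9]
tcp_rot: [0.895, -0.446, 0.003, -0.0]
wrist_force: [-0.7, -0.2, 0.4]
finger_gap: -0.1
```

```bash
python3 -m creep '[[[0,0,0.06,-0.003,0.038,0.005,-1],[0,0,0.06,-0.003,0.038,0.005,-1],[0,0,0.06,-0.003,0.038,0.005,-1],[0,0,0.06,-0.003,0.038,0.005,-1],[0,0,0.06,-0.003,0.038,0.005,-1],[0,0,0.06,-0.003,0.038,0.005,-1],[0,0,0.06,-0.003,0.038,0.005,-1],[0,0,0.06,-0.003,0.038,0.005,-1],[0,0,0.06,-0.003,0.038,0.005,-1],[0,0,0.06,-0.003,0.038,0.005,-1]]]'
python3 -m creep '[[[0,0,0.06,-0.003,0.038,0,-1],[0,0,0.06,-0.003,0.038,0,-1],[0,0,0.06,-0.003,0.038,0,-1],[0,0,0.06,-0.003,0.038,0,-1],[0,0,0.06,-0.003,0.038,0,-1],[0,0,0.06,-0.003,0.038,0,-1],[0,0,0.06,-0.003,0.038,0,-1],[0,0,0.06,-0.003,0.038,0,-1],[0,0,0.06,-0.003,0.038,0,-1],[0,0,0.06,-0.003,0.038,0,-1]]]'
python3 -m creep '[[[0,0,0.05,0,0.03,0,-1],[-0.06,-0.007,0,0,0,0,-1],[-0.06,-0.007,0,0,0,0,-1],[-0.06,-0.007,0,0,0,0,-1],[-0.06,-0.007,0,0,0,0,-1],[-0.06,-0.007,0,0,0,0,-1],[-0.06,-0.007,0,0,0,0,-1],[0,0,0,0,0,0,-1]]]'
cat > st.py <<'E'
from h import *
from scipy.spatial.transform import Rotation as R
s=state();print(s["time_s"],np.round(s["tool_pos"],1),"z",np.round(R.from_quat(s["tcp_rot"]).as_matrix()[:,2],3),"y",np.round(R.from_quat(s["tcp_rot"]).as_matrix()[:,1],3),"q",np.round(s["joint_positions"],2),"F",np.round(s["wrist_force"],1))
E
python3 st.py; python3 - <<'E'
from h import *
for n in("top","side"):
    I=save(n,f"pics/{n}1.png")[:,:,::-1]
    for nm in("cover_edge","cover_hinge","cover_face","selector_grip"): print(n,nm,[(round(d["score"],2),np.round(d["location"]).tolist()) for d in tip_of(n,nm)[:1]])
    c=proj(n,(515,-128,100)); x0,y0=int(c[0])-65,int(c[1])-50
    cv2.imwrite(f"pics/z1_{n}.png",cv2.resize(I[y0:y0+100,x0:x0+130],None,fx=4,fy=4,interpolation=2))
a=cv2.imread("pics/z1_top.png");b=cv2.resize(cv2.imread("pics/side1.png"),(520,390));h=np.vstack([a[:,:],]);cv2.imwrite("pics/c1.png",cv2.resize(np.hstack([a[:390],b]),(800,300)))
E
```

```text
time_s: 12.6
tool_pos: [500.5, 24.0, 391.4]
tcp_rot: [0.986, 0.167, 0.0, 0.0]
wrist_force: [-0.2, -0.1, -0.0]
finger_gap: 0.2
time_s: 13.6
tool_pos: [488.5, 176.0, 391.3]
tcp_rot: [0.699, 0.715, -0.0, 0.0]
wrist_force: [-1.0, -0.3, -0.4]
finger_gap: -0.0
time_s: 14.4
tool_pos: [487.6, 189.1, 387.4]
tcp_rot: [0.613, 0.697, -0.251, 0.277]
wrist_force: [-0.9, 1.0, -0.7]
finger_gap: -0.0
14.4 [487.6 189.1 387.4] z [ 0.078 -0.689 -0.721] y [ 0.992  0.124 -0.011] q [ 0.68  0.21  1.3  -0.7   2.    0.38] F [-0.9  1.  -0.7]
top cover_edge [(0.71, [486.0, 94.0, 285.0])]
top cover_hinge [(0.92, [499.0, -3.0, 88.0])]
top cover_face [(0.24, [513.0, -127.0, 86.0])]
top selector_grip [(0.89, [514.0, -131.0, 128.0])]
side cover_edge [(0.89, [485.0, 96.0, 284.0])]
side cover_hinge [(0.58, [497.0, -8.0, 92.0])]
side cover_face [(0.55, [488.0, 77.0, 179.0])]
side selector_grip [(0.67, [516.0, -130.0, 128.0])]
```

View pics/c1.png

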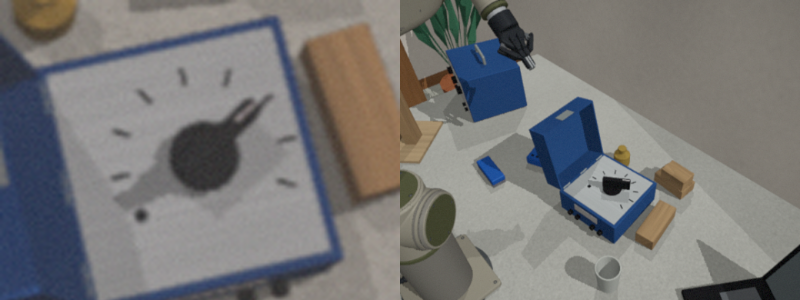

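Sixth click confirmed: at (265,100) the white line meets the sixth bar after the spot at (140,215). Now I tilt a bit further and approach the outer face.

```bash
python3 -m creep '[[[-0.05,-0.006,0,0,0,0,-1],[-0.05,-0.006,0,0,0,-0.03,-1],[0,0,0,0,0,-0.08,-1],[0,0,0,0,0,-0.08,-1],[0,0,0,0,0,-0.08,-1],[0,0,0,-0.008,-0.04,-0.05,-1],[0,0,0,-0.008,-0.04,0,-1],[0,0,0,0,-0.04,0,-1],[0,0,0,0,0,0,-1],[0,0,0,0,0,0,-1]]]'
cat > plan.py <<'E'
import sys
from h import *
from scipy.spatial.transform import Rotation as R
H=np.array([498.,-7,91]);yw=np.radians(7);u=np.array([np.cos(yw),np.sin(yw),0]);v=np.array([-np.sin(yw),np.cos(yw),0])
p0,p1,n,press=map(float,sys.argv[1:5])  # phi start,end deg, rows, press mm
s=state();P=np.array(s["tool_pos"]);M=R.from_quat(s["tcp_rot"]).as_matrix()
t0=np.degrees(np.arctan2(-M[:,2]@v,-M[2,2]));print("tilt",t0)
d=P-H;print("cover frame at phi0: a,n",[round(float(x),1) for x in(-(d@v)*np.cos(np.radians(p0))+d[2]*np.sin(np.radians(p0)),(d@v)*np.sin(np.radians(p0))+d[2]*np.cos(np.radians(p0)))])
for f in np.linspace(p0,p1,int(n)+1)[1:] if n>0 else []:
    t=t0*f/p0; rel=np.radians(f-t); F=np.radians(f)
    a=190;nn=65+11*abs(np.sin(rel))-press
    Q=H+v*(-a*np.cos(F)+nn*np.sin(F))+np.array([0,0,a*np.sin(F)+nn*np.cos(F)])
    r=u*(t0/p0*(p0-p1)/n)/120
    print(round(f,1),np.round(r,4)[:2],np.round((Q-P)/400,4)); P=Q
E
python3 st.py; python3 plan.py 100.7 70 10 2
```

```text
time_s: 15.9
tool_pos: [482.3, 139.5, 263.7]
tcp_rot: [0.587, 0.662, -0.31, 0.347]
wrist_force: [0.2, -0.1, -0.3]
finger_gap: 0.4
15.9 [482.3 139.5 263.7] z [ 0.096 -0.819 -0.566] y [ 0.993  0.118 -0.003] q [ 0.69  0.29  1.54 -0.81  1.86  0.56] F [ 0.2 -0.1 -0.3]
tilt 55.52637437369641
cover frame at phi0: a,n [197.0, 112.7]
97.6 [0.014  0.0017] [ 0.0102 -0.13    0.0157]
94.6 [0.014  0.0017] [ 0.003  -0.0246  0.0121]
91.5 [0.014  0.0017] [ 0.0031 -0.0252  0.0108]
88.4 [0.014  0.0017] [ 0.0032 -0.0258  0.0094]
85.4 [0.014  0.0017] [ 0.0032 -0.0262  0.0079]
82.3 [0.014  0.0017] [ 0.0033 -0.0266  0.0065]
79.2 [0.014  0.0017] [ 0.0033 -0.0269  0.005 ]
76.1 [0.014  0.0017] [ 0.0033 -0.0272  0.0035]
73.1 [0.014  0.0017] [ 0.0034 -0.0273  0.002 ]
70.0 [0.014  0.0017] [ 0.0034 -0.0274  0.0005]
```

```bash
python3 -m creep '[[[0,0,0,0.002,-0.03,0,-1],[0,0,0,0.002,-0.03,0,-1],[0,0,0,0.002,-0.03,0,-1],[0,0,0,0.001,-0.01,0,-1],[0,0,0,0,0,0,-1]]]'; python3 plan.py 100.7 70 0 2
python3 -m creep '[[[0,0,0,0.003,-0.012,0.006,-1],[0.014,0.0017,0,0.003,-0.018,0.01,-1],[0.014,0.0017,0,0.003,-0.0246,0.0121,-1],[0.014,0.0017,0,0.003,-0.0252,0.0108,-1]]]'; python3 plan.py 100.7 70 0 2
```

```text
time_s: 16.4
tool_pos: [484.9, 98.6, 263.4]
tcp_rot: [0.587, 0.662, -0.311, 0.347]
wrist_force: [-0.7, -0.1, -0.6]
finger_gap: 0.0
tilt 55.573964209978534
cover frame at phi0: a,n [189.2, 72.6]
time_s: 16.8
tool_pos: [489.9, 67.8, 278.8]
tcp_rot: [0.599, 0.678, -0.284, 0.317]
wrist_force: [-0.5, 1.0, -1.1]
finger_gap: 0.1
tilt 50.40325484939132
cover frame at phi0: a,n [198.5, 39.1]
```

```bash
python3 plan.py 91 46 15 2; python3 - <<'E'
from h import *
for n in("top","side"):
    save(n,f"pics/{n}2.png")
    print(n,[(round(d["score"],2),np.round(d["location"]).tolist()) for d in tip_of(n,"cover_edge")[:1]])
E
```

```text
tilt 50.40325484939132
cover frame at phi0: a,n [189.0, 72.0]
88.0 [0.0137 0.0017] [ 0.001  -0.03    0.0114]
85.0 [0.0137 0.0017] [ 0.0032 -0.0257  0.0076]
82.0 [0.0137 0.0017] [ 0.0032 -0.0261  0.0062]
79.0 [0.0137 0.0017] [ 0.0032 -0.0263  0.0048]
76.0 [0.0137 0.0017] [ 0.0033 -0.0266  0.0034]
73.0 [0.0137 0.0017] [ 0.0033 -0.0267  0.0019]
70.0 [0.0137 0.0017] [ 0.0033 -0.0268  0.0005]
67.0 [0.0137 0.0017] [ 0.0033 -0.0267 -0.001 ]
64.0 [0.0137 0.0017] [ 0.0033 -0.0266 -0.0024]
61.0 [0.0137 0.0017] [ 0.0033 -0.0265 -0.0038]
58.0 [0.0137 0.0017] [ 0.0032 -0.0262 -0.0053]
55.0 [0.0137 0.0017] [ 0.0032 -0.0259 -0.0067]
52.0 [0.0137 0.0017] [ 0.0031 -0.0255 -0.008 ]
49.0 [0.0137 0.0017] [ 0.0031 -0.0251 -0.0094]
46.0 [0.0137 0.0017] [ 0.003  -0.0245 -0.0107]
top [(0.61, [491.0, 63.0, 298.0])]
side [(0.87, [490.0, 60.0, 302.0])]
```

View pics/side2.png

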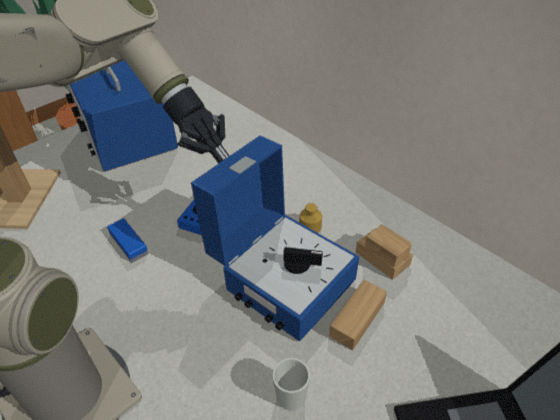

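The side view shows the cover now about upright, with the fingertips behind its top edge at (225,155). The push is working, so I continue along the arc.

```bash
python3 -m creep '[[[0.014,0.0017,0,0.002,-0.028,0.011,-1],[0.014,0.0017,0,0.003,-0.0257,0.0076,-1],[0.014,0.0017,0,0.003,-0.026,0.0062,-1],[0.014,0.0017,0,0.003,-0.0263,0.0048,-1],[0.014,0.0017,0,0.003,-0.0266,0.0034,-1],[0.014,0.0017,0,0.003,-0.0267,0.0019,-1],[0.014,0.0017,0,0.003,-0.0268,0.0005,-1],[0.014,0.0017,0,0.003,-0.0267,-0.001,-1]]]'
python3 plan.py 67 0 22 2
```

```text
time_s: 17.8
tool_pos: [499.3, -17.1, 292.3]
tcp_rot: [0.628, 0.711, -0.211, 0.236]
wrist_force: [1.1, 1.7, 0.9]
finger_gap: 0.0
tilt 36.91883208037592
cover frame at phi0: a,n [189.2, 69.3]
64.0 [0.0139 0.0017] [ 0.0034 -0.0296 -0.0014]
60.9 [0.0139 0.0017] [ 0.0033 -0.0269 -0.0039]
57.9 [0.0139 0.0017] [ 0.0033 -0.0266 -0.0054]
54.8 [0.0139 0.0017] [ 0.0032 -0.0263 -0.0068]
51.8 [0.0139 0.0017] [ 0.0032 -0.0259 -0.0083]
48.7 [0.0139 0.0017] [ 0.0031 -0.0254 -0.0097]
45.7 [0.0139 0.0017] [ 0.003  -0.0248 -0.011 ]
42.6 [0.0139 0.0017] [ 0.003  -0.0242 -0.0124]
39.6 [0.0139 0.0017] [ 0.0029 -0.0235 -0.0137]
36.5 [0.0139 0.0017] [ 0.0028 -0.0227 -0.0149]
33.5 [0.0139 0.0017] [ 0.0027 -0.0219 -0.0162]
30.5 [0.0139 0.0017] [ 0.0026 -0.021  -0.0173]
27.4 [0.0139 0.0017] [ 0.0025 -0.02   -0.0184]
24.4 [0.0139 0.0017] [ 0.0023 -0.019  -0.0195]
21.3 [0.0139 0.0017] [ 0.0022 -0.0179 -0.0205]
18.3 [0.0139 0.0017] [ 0.0021 -0.0167 -0.0215]
15.2 [0.0139 0.0017] [ 0.0019 -0.0155 -0.0223]
12.2 [0.0139 0.0017] [ 0.0018 -0.0143 -0.0231]
9.1 [0.0139 0.0017] [ 0.0016 -0.013  -0.0239]
6.1 [0.0139 0.0017] [ 0.0014 -0.0117 -0.0246]
3.0 [0.0139 0.0017] [ 0.0013 -0.0104 -0.0251]
0.0 [0.0139 0.0017] [ 0.0011 -0.009  -0.0257]
```

```bash
python3 -m creep '[[[0.014,0.0017,0,0.0034,-0.029,-0.0015,-1],[0.014,0.0017,0,0.0033,-0.0269,-0.0039,-1],[0.014,0.0017,0,0.0033,-0.0266,-0.0054,-1],[0.014,0.0017,0,0.0032,-0.0263,-0.0068,-1],[0.014,0.0017,0,0.0032,-0.0259,-0.0083,-1],[0.014,0.0017,0,0.0031,-0.0254,-0.0097,-1],[0.014,0.0017,0,0.003,-0.0248,-0.011,-1],[0.014,0.0017,0,0.003,-0.0242,-0.0124,-1],[0.014,0.0017,0,0.0029,-0.0235,-0.0137,-1],[0.014,0.0017,0,0.0028,-0.0227,-0.0149,-1]]]'
python3 plan.py 36.5 0 12 3
```

```text
time_s: 18.8
tool_pos: [511.8, -119.5, 257.1]
tcp_rot: [0.652, 0.738, -0.117, 0.129]
wrist_force: [0.6, 0.1, 0.5]
finger_gap: -0.2
tilt 19.996652434099545
cover frame at phi0: a,n [190.0, 66.1]
33.5 [0.0138 0.0017] [ 0.0029 -0.0232 -0.0182]
30.4 [0.0138 0.0017] [ 0.0026 -0.0208 -0.0174]
27.4 [0.0138 0.0017] [ 0.0024 -0.0198 -0.0185]
24.3 [0.0138 0.0017] [ 0.0023 -0.0188 -0.0196]
21.3 [0.0138 0.0017] [ 0.0022 -0.0177 -0.0205]
18.2 [0.0138 0.0017] [ 0.002  -0.0166 -0.0215]
15.2 [0.0138 0.0017] [ 0.0019 -0.0154 -0.0223]
12.2 [0.0138 0.0017] [ 0.0017 -0.0142 -0.0232]
9.1 [0.0138 0.0017] [ 0.0016 -0.0129 -0.0239]
6.1 [0.0138 0.0017] [ 0.0014 -0.0116 -0.0245]
3.0 [0.0138 0.0017] [ 0.0013 -0.0102 -0.0251]
0.0 [0.0138 0.0017] [ 0.0011 -0.0089 -0.0256]
```

```bash
python3 -m creep '[[[0.014,0.0017,0,0.0029,-0.0232,-0.0182,-1],[0.014,0.0017,0,0.0026,-0.0208,-0.0174,-1],[0.014,0.0017,0,0.0024,-0.0198,-0.0185,-1],[0.014,0.0017,0,0.0023,-0.0188,-0.0196,-1],[0.014,0.0017,0,0.0022,-0.0177,-0.0205,-1],[0.014,0.0017,0,0.002,-0.0166,-0.0215,-1],[0.014,0.0017,0,0.0019,-0.0154,-0.0223,-1],[0.014,0.0017,0,0.0017,-0.0142,-0.0232,-1],[0.014,0.0017,0,0.0016,-0.0129,-0.0239,-1]]]'
python3 plan.py 9.1 0 3 3
```

```text
time_s: 19.7
tool_pos: [519.4, -183.2, 182.6]
tcp_rot: [0.661, 0.749, -0.029, 0.029]
wrist_force: [0.3, 0.3, 1.4]
finger_gap: -0.1
tilt 4.718932180307148
cover frame at phi0: a,n [189.7, 62.3]
6.1 [0.013  0.0016] [ 0.002  -0.0119 -0.0232]
3.0 [0.013  0.0016] [ 0.0013 -0.0102 -0.0251]
0.0 [0.013  0.0016] [ 0.0011 -0.0088 -0.0256]
```

```bash
python3 -m creep '[[[0.013,0.0016,0,0.002,-0.0119,-0.023,-1],[0.013,0.0016,0,0.0013,-0.0102,-0.024,-1],[0.013,0.0016,0,0.001,-0.005,-0.018,-1],[0,0,0,0,0,-0.006,-1],[0,0,0,0,0,0,-1],[0,0,0,0,0,0,-1]]]'; python3 st.py
```

```text
time_s: 20.3
tool_pos: [521.1, -194.6, 156.0]
tcp_rot: [0.662, 0.749, -0.002, -0.001]
wrist_force: [-3.2, 0.9, 8.2]
finger_gap: 0.2
20.3 [ 521.1 -194.6  156. ] z [-0.004 -0.002 -1.   ] y [ 0.992  0.123 -0.004] q [-0.45  0.06  1.7  -0.    1.38 -0.57] F [-3.2  0.9  8.2]
```

```bash
python3 -m creep '[[[0,0,0,0,0,-0.004,-1],[0,0,0,0,0,-0.004,-1],[0,0,0,0,0,-0.003,-1],[0,0,0,0,0,0,-1],[0,0,0,0,0,0,-1],[0,0,0,0,0,0,-1]]]'
python3 -m creep '[[[0,0,0,0,0,0.03,-1],[0,0,0,0,0,0.1,-1],[0,0,0,0,0,0.1,-1],[0,0,0,0,0.1,0.1,-1],[0,0,0,-0.05,0.1,0.1,-1],[0,0,0,-0.05,0.1,0,-1],[0,0,0,-0.05,0.1,0,-1],[0,0,0,-0.05,0.1,0,-1],[0,0,0,-0.05,0.1,0,-1],[0,0,0,0,0,0,-1]]]'
python3 - <<'E'
from h import *
for n in("side","top"):
    save(n,f"pics/{n}3.png")
    for k in("cover_edge","cover_face","meter","weight","stack_high","beaker","long_block","eraser"): print(n,k,[(round(d["score"],2),np.round(d["location"]).tolist()) for d in tip_of(n,k)[:1]])
H=np.array([498,-7,91.]);u=np.array([.9925,.122,0]);v=np.array([-.122,.9925,0]);k=np.array([0,0,1.])
print("expected edge",H-210*v+65*k,"face",H-105*v+65*k)
a=cv2.imread("pics/side3.png");b=cv2.imread("pics/top3.png");cv2.imwrite("pics/c3.png",np.hstack([cv2.resize(a[100:380,150:430],(400,400)),cv2.resize(b[100:310,180:390],(400,400))]))
E
```

```text
time_s: 20.9
tool_pos: [521.4, -194.6, 155.7]
tcp_rot: [0.662, 0.749, -0.002, 0.0]
wrist_force: [-18.7, 6.3, 36.1]
finger_gap: 0.2
time_s: 21.9
tool_pos: [422.8, 38.4, 311.8]
tcp_rot: [0.66, 0.751, -0.001, -0.001]
wrist_force: [-0.3, 0.1, -0.2]
finger_gap: 0.2
side cover_edge [(0.96, [528.0, -220.0, 156.0])]
side cover_face [(0.76, [511.0, -110.0, 156.0])]
side meter [(0.57, [512.0, 228.0, -2.0])]
side weight []
side stack_high [(0.96, [735.0, -214.0, 39.0])]
side beaker [(0.77, [323.0, -304.0, 6.0])]
side long_block [(0.96, [552.0, -280.0, -4.0])]
side eraser [(0.86, [300.0, 279.0, -3.0])]
top cover_edge [(0.69, [523.0, -221.0, 156.0])]
top cover_face [(0.8, [510.0, -114.0, 153.0])]
top meter [(0.67, [516.0, 232.0, 0.0])]
top weight [(0.77, [682.0, -4.0, -4.0])]
top stack_high [(0.96, [726.0, -219.0, 44.0])]
top beaker [(0.68, [323.0, -307.0, -4.0])]
top long_block [(0.96, [550.0, -283.0, 3.0])]
top eraser [(0.93, [304.0, 278.0, 0.0])]
expected edge [ 523.62  -215.425  156.   ] face [ 510.81   -111.2125  156.    ]
```

View pics/c3.png

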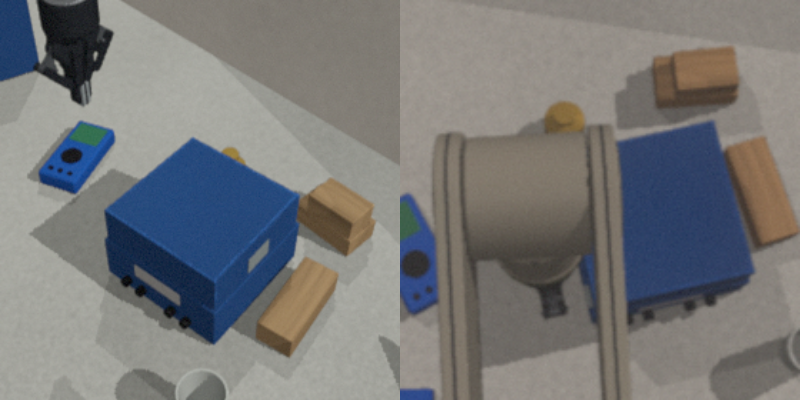

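The cover sits flat and level on the case, and the bystanders are where they were. The tool is clear of everything.

```bash
python3 -c "
from bench import *
print(job_done())"
```

```text
the job is handed in; nothing more can be done
None
```

The job is done and handed in at about 23 s of the 69 s allowed, but no verdict came back.

- **Selector:** it started at off. I turned it 90° clockwise, let go, took it again and turned it another 90°. Before I touched the cover, the camera picture showed the white line pointing at the sixth bar after the spot.
- **Cover:** I pushed it along its arc with shut, tilted fingers, then pressed it down with about 36 N upward at the wrist. The fingers stopped at a height of 155.7 mm against the 156 mm given for shut. The networks put the cover's edge at 156 mm in both views, and its face at 156 mm in the side view and 153 mm in the top view. The edge was about 5 mm from its expected place in y, slightly over their stated 4 mm error.
- **Other things:** the networks reported them within about 5 mm of where they started. The one large early disagreement was the side camera's first height for stack_high, 0 mm instead of 40 mm, which I took as a misreading. In the last look the side network did not report the brass weight, which is partly hidden behind the case. It is visible in the picture, and the top view placed it as before.
- **Robot:** it ended clear of everything. The highest wrist force I read was about 41 N.

I could not check the selector once the cover was shut, because it was hidden.

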